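# Pack hat-shaped flanges head to tail in a tray

## Task

Pack the two loose hat-shaped flanges into the blue tray with the one already there, so that the three stand in a row alternately hub up, hub down, hub up: one goes hub up at the empty end, the other is turned over and goes hub down between the two. All three must end flat and fully down on the tray floor, with the flange already in the tray still hub up at its end; leave the timer, the marker and the stopper where they are.

Things in the scene. Friction and masses are not known exactly. Their poses are not given: they have to be found in the camera images.
- tray: shallow blue tray, fixed. Origin: centre of its underside; z up, y along it, x across. Inside 165 mm long, 66 mm wide; floor 4 mm, wall tops 13 mm above the bench; walls 4 mm thick; end tabs stick out 13 mm. Three flanges fit only with the middle one turned over and put in last: its hub stands between the end rims, its rim lies between the end hubs, 9 mm of play in all along the row.
- flange_a: aluminium hat-shaped flange, about 200 g: eight-sided rim 60 mm across flats (65 over corners), 12 mm thick, and a concentric round hub 36 mm in diameter; 56 mm high in all, hub end bevelled 2 mm. Origin: centre of the rim's flat outer face; +z along the axis from rim to hub; x and y point at middles of rim flats. Starts hub up (+z up) on the bench left of the tray.
- flange_b: same flange, size and axes as flange_a; starts hub up on the bench left of the tray. Laid on its side, such a flange rests stably on a rim flat and the edge of its hub end, axis sloping 15 degrees down to the hub; released with its axis level on a rim flat it drops into that pose. Its centre of mass is about 22 mm from its origin.
- flange_c: same flange, size and axes as flange_a. Already in place in the tray: hub up, rim on the floor, 1 to 4 mm off the end wall at the tray's -y end.
- lab_timer: white bench timer, 64x64x18 mm, lying loose; origin at the centre of its underside. A bystander.
- marker: red and white marker pen, 17x135x16 mm, lying loose; origin under its middle, y along it. A bystander.
- spare_stopper: clear hat-shaped stopper, 31 mm in diameter and 33 mm high, standing loose; origin at the centre of its underside. A bystander.

How it is judged:
By the outcome, as a careful person would: the job done as asked, in the order asked, and still so for the second after the job is handed in, with the robot touching nothing.
It also fails if it takes over 70 s, if anything falls off the work surface, if the arm or the gripper's body presses on something with over 40 N, if the wrist force passes 120 N, or if a joint passes its speed limit or range.

## Robot

A 6-joint arm with a two-finger parallel gripper is mounted at the origin on a cart in front of the work surface, level with it; the furniture and walls round the work are solid. World frame = base frame: x ahead of the robot, y to its left, z up, the work surface at z = 0. Lengths are in mm, angles in rad, forces in N, time in s.
With the tool pointing down it reaches from about 300 to 825 mm from the base axis. Payload 5.4 kg.
Tool frame: the origin (TCP) lies at the very end of the fingers, on their centre line; the grasp point (between the pads) lies 19 mm behind it (r.grip_point_offset is the distance from the TCP to the grasp point, in mm); z points along the fingers, y is the line along which they close (so a half turn about z gives the same grasp; the last joint's range is limited). The gripper opens to 92 mm and grips with 3 to 60 N. Pads are 20 mm wide; open, the fingers measure 128 mm over their backs; the gripper's body (75 mm by 189 mm) begins 69 mm behind the grasp point.
Start: joints at [-1.414, 0.158, 1.597, -0, 1.386, -0.21], TCP at [206.188, -536.743, 214.601] pointing down, gripper open.
Joint ranges: [-2.91, 2.91], [-0.94, 2.29], [0.18, 2.7], [-1.29, 4.43], [0.17, 2.64], [-3, 3]. Speed limits (rad/s): [2.57, 2.57, 3.14, 3.14, 3.14, 3.14].

## Interface

Orientations are given as a unit quaternion [x, y, z, w].
In Python, from bench import r gives the robot as it stands.
- The arm moves only by the shell command python3 inch.py [OPENING], which reads ROWS from standard input. ROWS is a JSON list of rows, 1 to 10 of them, each an object with the fields x, y, z (the shift in units of 50 mm), yaw (a turn about the tool's z in units of 0.2 rad); a field left out counts as zero; each row shifts and turns the commanded pose from where the row before left it, along the tool's axes as they then stand; what a row does not reach is not made up. A row lasts 1/12 s, in which the tool goes at most 41.7 mm and 0.125 rad, less where a joint would pass 70% of its speed; a pose out of reach is approached as far as the arm can. OPENING is the finger opening in mm, set as the command begins (- or left out keeps the last). The fingers move at their own pace and stop on an object; the grip force is fixed at half the most. Time passes only in rows, so rows that do not move let the fingers close. It prints the time, the measured TCP pose, the force, the opening and the grip force at its end. Input that does not fit is refused with a message, and nothing moves.
- r.observe(): the state, without advancing time (a new reading comes with each control period).
- r.grab_frame(name): name is "side" or "top" or "wrist"; returns the picture (420x560x3 uint8, red, green, blue); there is no depth.
- r.camera_params(name): a dict with "fx", "fy", "cx", "cy" (pixels), "dist_coeffs" ([k1, k2, p1, p2, k3] as OpenCV has them; the pictures are not rectified), "origin" and "orientation" of the camera in the world. Camera axes: x right, y up, looking along -z (the intrinsics and any distortion apply to the point x, -y, -z); pixel columns grow to the right and rows downward; lengths in mm; the calibration is good to about 2 mm. A picture is of the moment at which its call begins: read the wrist's pose just before it. camera_params takes no time and is no camera call; for the wrist camera it gives the pose at the moment of the call.
- r.hand_in(): hands the job in; it is judged then, once.
The state is a dict: "time_s": time; "qpos": joint angles; "joint_vel": joint speeds; "joint_torque": joint torques, N m; "tcp_pos": TCP position; "tool_rot": TCP orientation; "wrist_force": force on the tool from outside, world axes, zero at the start; "wrist_torque": the same for the moment, N m; "width": finger opening in mm; "grip_force": force on a finger pad.
Only numpy, scipy, OpenCV 4.12 (cv2) and the standard library are available. Lean on these libraries where they do the work, as an engineer would, in place of code of your own. Each camera call takes 0.05 s, during which the arm holds its last target. There are 200 camera calls.

## Working session

There is one attempt and no reset: what is moved stays moved. The work goes in short steps, Python scripts to look and compute and a shell command to move; the robot and the scene stay as the last step left them, time stands still between calls to the robot, and variables do not carry over. Pictures are saved under pics/ and viewed, at most 10 in all, crops included, and the job is handed in when it is done.

```bash
ls; mkdir -p pics; python3 - <<'E'
from bench import r
import cv2,numpy as np
print(r.observe())
for n in("side","top"):
    c=r.camera_params(n);print(n,c)
    cv2.imwrite(f"pics/{n}0.png",r.grab_frame(n)[:,:,::-1])
E
```

```text
bench.py
inch.py
pics
{'time_s': 0.0, 'qpos': array([-1.41410992e+00,  1.59047179e-01,  1.59822620e+00, -1.07658415e-05,
        1.38620136e+00, -2.10086465e-01]), 'joint_vel': array([ 1.48939548e-04,  3.87378148e-05, -5.20730908e-05,  2.84464982e-06,
        1.65438740e-04,  1.72003705e-04]), 'joint_torque': array([ 3.10365967e-04, -3.85578597e+01, -3.22103977e+01,  7.01101567e-02,
        3.79926595e-02, -1.31449251e-04]), 'tcp_pos': array([ 206.08180392, -536.12799042,  213.62299989]), 'tool_rot': array([ 9.83231164e-01,  1.82361159e-01,  1.98342224e-05, -9.40848193e-04]), 'wrist_force': array([ 0.7615997 , -1.03878811,  0.47263238]), 'wrist_torque': array([ 0.03003549, -0.01202139,  0.00289308]), 'grip_force': 0.0, 'width': 92.33578520263008}
side {'fx': 442.5710408708494, 'fy': 442.5710408708494, 'cx': 281.7764978032758, 'cy': 210.6431856988317, 'dist_coeffs': array([0.00077754, 0.        , 0.        , 0.        , 0.        ]), 'origin': array([ 946.18245534, 1068.51501003,  641.80981371]), 'orientation': array([0.0857811 , 0.50554905, 0.84527932, 0.15021526])}
top {'fx': 402.2117398554826, 'fy': 402.2117398554826, 'cx': 279.4128528889693, 'cy': 203.45922214143718, 'dist_coeffs': array([-0.05776459,  0.        ,  0.        ,  0.        ,  0.        ]), 'origin': array([383.78568722, -19.50784728, 964.42333498]), 'orientation': array([-0.06549644,  0.06987678,  0.70996171, -0.69769751])}
```
View pics/top0.png

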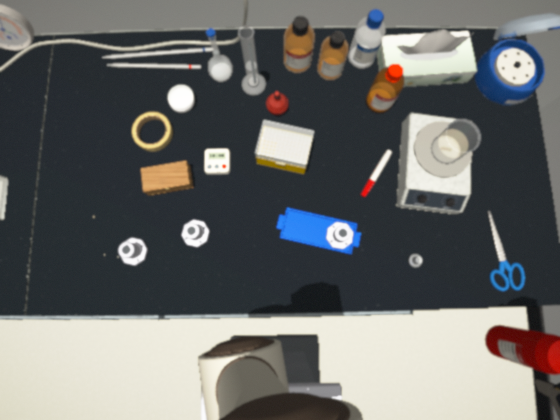

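View pics/side0.png

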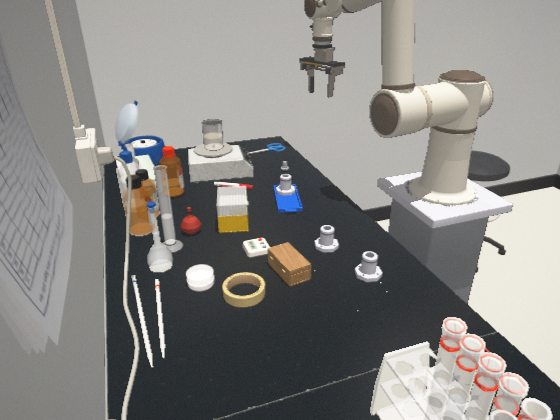

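The top view shows loose flanges at about (195,233) and (132,250). The tray runs from (280,222) to (358,240), with flange_c at (340,235). The side view shows the hub tops near (327,230), (370,257) and (286,178). The box, bottles and marker are clear of them. Next I take rough positions by triangulating.

```bash
cat > h.py <<'E'
import numpy as np,cv2
from scipy.spatial.transform import Rotation as R
from bench import r
def K(c): return np.array([[c['fx'],0,c['cx']],[0,c['fy'],c['cy']],[0,0,1.]])
F=np.diag([1.,-1,-1])
def rays(c,p):
    p=np.array(p,float).reshape(-1,1,2)
    u=cv2.undistortPoints(p,K(c),c['dist_coeffs']).reshape(-1,2)
    d=np.c_[u,np.ones(len(u))]@F@R.from_quat(c['orientation']).as_matrix().T
    return c['origin'],d
def onz(c,p,z):
    o,d=rays(c,p); return o+d*((z-o[2])/d[:,2])[:,None]
def proj(c,P):
    Pc=(np.array(P,float).reshape(-1,3)-c['origin'])@R.from_quat(c['orientation']).as_matrix()@F
    return cv2.projectPoints(Pc,np.zeros(3),np.zeros(3),K(c),c['dist_coeffs'])[0].reshape(-1,2)
def tri(cs,ps):
    A=np.zeros((3,3));b=np.zeros(3)
    L=[]
    for c,p in zip(cs,ps):
        o,d=rays(c,p);d=d[0]/np.linalg.norm(d[0]);M=np.eye(3)-np.outer(d,d);A+=M;b+=M@o;L.append((M,o))
    x=np.linalg.solve(A,b); return x,[round(float(np.linalg.norm(M@(x-o))),1) for M,o in L]
E
python3 - <<'E'
from h import *
np.set_printoptions(precision=1,suppress=True)
t=r.camera_params('top');s=r.camera_params('side')
for n,a,b in(("near",(196,226),(327,230)),("left",(129,244),(370,257)),("c",(342,229),(286,178))):print(n,tri([t,s],[a,b]))
print("tray tops",onz(t,[(286,209),(281,234),(359,227),(353,252)],13))
print("others",onz(t,[(217,161),(376,173),(416,261),(285,147),(166,178),(298,317)],0))
w=r.camera_params('wrist');o=r.observe();T=R.from_quat(o['tool_rot']).as_matrix()
print(w['fx'],w['dist_coeffs'],(w['origin']-o['tcp_pos'])@T, T.T@R.from_quat(w['orientation']).as_matrix(),T)
E
```

```text
near (array([506. , 169. ,  48.1]), [6.8, 6.8])
left (array([466.7, 322.2,  50.8]), [6.8, 6.8])
c (array([ 493.8, -166.1,   55.1]), [5.1, 5.1])
tray tops [[ 554.6  -42.7   13. ]
 [ 494.5  -29.5   13. ]
 [ 507.9 -216.3   13. ]
 [ 448.7 -198.9   13. ]]
others [[ 681.6  126.7    0. ]
 [ 644.1 -269.2    0. ]
 [ 424.8 -352.3    0. ]
 [ 715.3  -43.8    0. ]
 [ 640.1  253.1    0. ]
 [ 301.1  -65.6    0. ]]
363.6902898833472 [-0.1  0.   0.   0.   0. ] [  84.9    0.5 -170.1] [[-0.   1.   0.3]
 [ 1.   0.  -0. ]
 [-0.   0.3 -1. ]] [[ 0.9  0.4 -0. ]
 [ 0.4 -0.9  0. ]
 [ 0.  -0.  -1. ]]
```

The rows are not in the units I measure in: shifts go in units of 50 mm and turns go in units of 0.2 rad. I convert before sending: 30 mm is 0.6, -20 mm is -0.4.

```bash
echo '[{"x":0.6, "y":-0.4}, {"x":0.6, "y":-0.4}, {"x":0.6, "y":-0.4}, {"x":0.6, "y":-0.4}, {"x":0.6, "y":-0.4}, {"x":0.6, "y":-0.4}, {"x":0.6, "y":-0.4}, {"x":0.6, "y":-0.4}, {"x":0.6, "y":-0.4}, {"x":0.6, "y":-0.4}]' | python3 inch.py; echo '[{"x":0.6, "y":-0.4}, {"x":0.6, "y":-0.4}, {"x":0.6, "y":-0.4}, {"x":0.4, "y":-0.3}, {}, {}]' | python3 inch.py; python3 - <<'E'
from h import *
import json
o=r.observe();c=r.camera_params('wrist');im=r.grab_frame('wrist');cv2.imwrite('pics/w1.png',im[:,:,::-1]);import pickle;pickle.dump((c,o),open('w1.pkl','wb'))
E
```

```text
time_s: 0.93
tcp_pos: [415.0, -240.7, 214.3]
tool_rot: [0.983, 0.182, -0.0, -0.0]
wrist_force: [1.1, -0.6, 0.2]
width: 91.9
grip_force: 0.0
time_s: 1.43
tcp_pos: [490.3, -132.1, 214.1]
tool_rot: [0.983, 0.184, -0.001, -0.0]
wrist_force: [-0.8, -1.4, 0.7]
width: 92.1
grip_force: 0.0
```

In the tool's units: -35 mm is -0.7, -30 mm is -0.6.

```bash
echo '[{"x":0.24, "y":-0.7}, {"x":0.24, "y":-0.7}, {"x":0.24, "y":-0.7}, {"x":0.24, "y":-0.7}, {"x":0.24, "y":-0.7}, {"x":0.24, "y":-0.7}, {"x":0.24, "y":-0.7}, {"x":0.24, "y":-0.7}, {"x":0.24, "y":-0.7}, {"x":0.2, "y":-0.6}]' | python3 inch.py; echo '[{}, {}]' | python3 inch.py; python3 - <<'E'
from h import *
o=r.observe();c=r.camera_params('wrist');im=r.grab_frame('wrist');cv2.imwrite('pics/w2.png',im[:,:,::-1]);import pickle;pickle.dump((c,o),open('w2.pkl','wb'))
E
```

```text
time_s: 2.32
tcp_pos: [476.6, 231.9, 214.5]
tool_rot: [0.983, 0.182, 0.0, 0.0]
wrist_force: [1.7, 0.4, -0.4]
width: 92.2
grip_force: 0.0
time_s: 2.48
tcp_pos: [476.7, 231.0, 214.3]
tool_rot: [0.983, 0.183, -0.0, 0.0]
wrist_force: [0.7, 0.5, -0.2]
width: 92.1
grip_force: 0.0
```

View pics/w1.png

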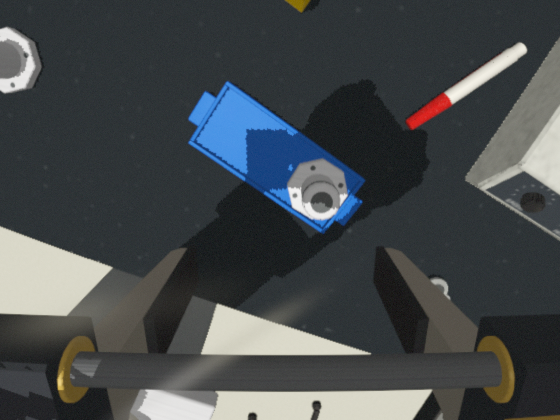

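View pics/w2.png

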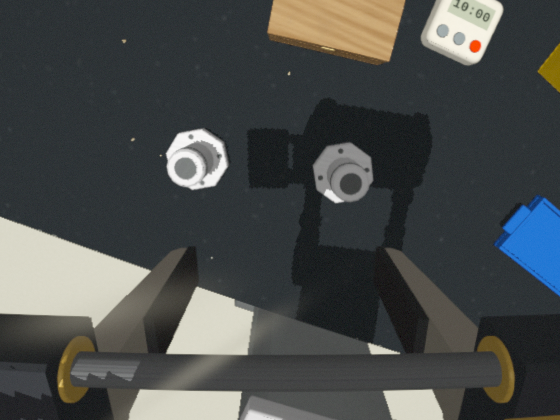

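The w1 picture shows the tray's outer corners at (228,82), (190,142), (364,180) and (323,232). Flange_c's rim centre is near (317,188) and its hub top near (320,200). In w2 the left flange has its rim at (197,159) and hub top at (186,167); the near one has its rim at (343,172) and hub top at (350,183). I fit outline models to these pictures next.

```bash
cat > fit.py <<'E'
from h import *
import pickle
from scipy.optimize import minimize
def Rz(a): return np.array([[np.cos(a),-np.sin(a),0],[np.sin(a),np.cos(a),0],[0,0,1]])
def seg(P,n=24):
    P=np.array(P,float);Q=np.roll(P,-1,0);t=np.linspace(0,1,n,endpoint=False)[None,:,None]
    return (P[:,None]+(Q-P)[:,None]*t).reshape(-1,3)
o8=[(30/np.cos(np.pi/8)*np.cos(a),30/np.cos(np.pi/8)*np.sin(a)) for a in np.pi/8+np.arange(8)*np.pi/4]
th=np.linspace(0,2*np.pi,96)
def flange(z0):
    return np.r_[seg([(x,y,z0+12) for x,y in o8]), np.c_[16*np.cos(th),16*np.sin(th),0*th+z0+56], np.c_[18*np.cos(th),18*np.sin(th),0*th+z0+54]]
def traym():
    q=lambda a,b,z:seg([(a,b,z),(-a,b,z),(-a,-b,z),(a,-b,z)],80)
    return np.r_[q(37,86.5,13),q(33,82.5,13)]
def world(M,p): return M@Rz(p[2]).T+[p[0],p[1],0]
def fit(views,M,p0,sc=(6,6,.15)):
    G=[]
    for c,im in views:
        g=cv2.GaussianBlur(im.astype(np.float32),(0,0),1.2)
        gx=cv2.Sobel(g,cv2.CV_32F,1,0);gy=cv2.Sobel(g,cv2.CV_32F,0,1)
        m=np.minimum(np.sqrt(gx**2+gy**2).max(2),150);G.append((c,m))
    def f(p):
        s=0
        for c,m in G:
            q=proj(c,world(M,p)).astype(np.float32)
            s-=cv2.remap(m,q[:,0].reshape(-1,1),q[:,1].reshape(-1,1),cv2.INTER_LINEAR).mean()
        return s
    best=None
    for dx in(-sc[0],0,sc[0]):
        for dy in(-sc[1],0,sc[1]):
            for a in(-2*sc[2],-sc[2],0,sc[2],2*sc[2]):
                p=np.array(p0)+[dx,dy,a]
                s=minimize(f,p,method='Nelder-Mead',options=dict(initial_simplex=[p,p+[4,0,0],p+[0,4,0],p+[0,0,.1]],xatol=.02,fatol=.01))
                if best is None or s.fun<best.fun: best=s
    return best.x,best.fun
def load(n):
    c,o=pickle.load(open(n+'.pkl','rb'));return c,cv2.imread(f'pics/{n}.png')[:,:,::-1]
E
cat > m1.py <<'E'
from fit import *
np.set_printoptions(precision=3,suppress=True)
v1=load('w1');v2=load('w2')
res={}
g=lambda v,p,z:onz(v[0],[p],z)[0]
for n,v,p,M,z,y0 in(('tray',v1,None,traym(),13,-.26),('c',v1,(317,188),flange(4),16,-.26),('near',v2,(343,172),flange(0),12,0.2),('left',v2,(197,159),flange(0),12,0.2)):
    q=g(v,p,z) if p else onz(v[0],[(228,82),(190,142),(364,180),(323,232)],13).mean(0)
    x,f=fit([v],M,[q[0],q[1],y0]);print(n,x,f,q);res[n]=x
pickle.dump(res,open('res.pkl','wb'))
ims=[]
for n,v,M,z in(('tray',v1,traym(),0),('c',v1,flange(4),0),('near',v2,flange(0),0),('left',v2,flange(0),0)):
    P=proj(v[0],world(M,res[n]));c=P.mean(0);w=100 if n=='tray' else 45;k=390/(2*w)
    A=np.array([[k,0,195-k*c[0]],[0,k,195-k*c[1]]]);b=cv2.warpAffine(np.ascontiguousarray(v[1][:,:,::-1]),A,(390,290))
    for p in P@A[:,:2].T+A[:,2]: cv2.circle(b,(int(p[0]),int(p[1])),0,(0,255,0),-1)
    ims.append(b)
cv2.imwrite('pics/ov.png',np.vstack([np.hstack(ims[:2]),np.hstack(ims[2:])]))
t=r.camera_params('top');s=r.camera_params('side')
for n in('c','near','left'):
    x=res[n];print(n,proj(t,[x[0],x[1],56]),proj(s,[x[0],x[1],56]))
E
python3 m1.py
```

```text
tray [ 503.55  -118.01    -0.245] -107.18659973144531 [ 504.225 -119.323   13.   ]
c [ 491.157 -168.019   -0.195] -118.6703872680664 [ 492.878 -167.069   16.   ]
near [502.61  175.715   0.541] -116.18485260009766 [504.224 176.322  12.   ]
left [461.267 324.123  -0.175] -134.55874633789062 [462.612 322.926  12.   ]
c [[342.046 232.163]] [[285.025 177.096]]
near [[190.945 229.719]] [[326.781 228.142]]
left [[125.537 248.794]] [[369.684 255.12 ]]
```

View pics/ov.png

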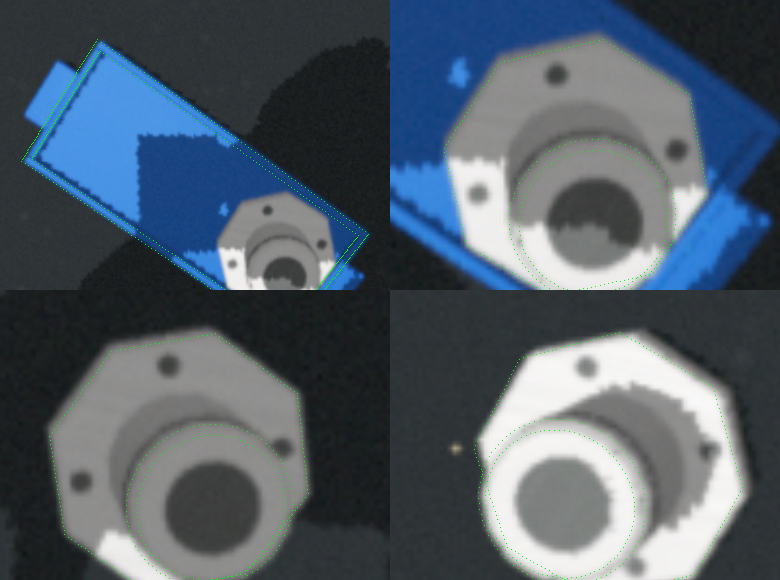

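The overlays sit on the outlines well. The near flange's flats line up with the tray (yaw −0.245), so I'll flip that one. Next I move over its hub.

In the tool's units: 30.5 mm is 0.61, 2.2 mm is 0.044, 0.124 rad is 0.62.

```bash
echo '[{"x":0.044, "y":0.61}, {"x":0.044, "y":0.61}, {"z":0.54, "yaw":0.61}, {"z":0.54, "yaw":0.61}, {"z":0.54, "yaw":0.61}, {"z":0.54, "yaw":0.61}, {"z":0.54, "yaw":0.62}, {}, {}]' | python3 inch.py; python3 - <<'E'
from h import *
import pickle
o=r.observe();c=r.camera_params('wrist');im=r.grab_frame('wrist');cv2.imwrite('pics/w3.png',im[:,:,::-1]);pickle.dump((c,o),open('w3.pkl','wb'))
from fit import *
res=pickle.load(open('res.pkl','rb'))
v=load('w3');print(fit([v],flange(0),res['near'],(3,3,.05)));v2=load('w2');print(fit([v,v2],flange(0),res['near'],(3,3,.05)))
T=R.from_quat(o['tool_rot']).as_matrix();print(o['tcp_pos'],np.arctan2(T[1,0],T[0,0]))
E
```

```text
time_s: 3.28
tcp_pos: [501.7, 174.1, 78.7]
tool_rot: [0.993, -0.122, -0.002, 0.001]
wrist_force: [0.2, 0.1, 0.7]
width: 91.7
grip_force: 0.0
(array([503.08478789, 175.58159103,   0.56034423]), np.float64(-105.2594985961914))
(array([502.84553095, 175.62313114,   0.54741202]), np.float64(-221.1092071533203))
[501.73464935 174.10169563  78.72274713] -0.24428011448710257
```

In the tool's units: -1.7 mm is -0.034, 0.7 mm is 0.014.

```bash
echo '[{"x":0.014, "y":-0.034}, {"z":0.4}, {"z":0.4}, {"z":0.314}, {}]' | python3 inch.py; echo '[{}, {}, {}, {}, {}, {}, {}, {}]' | python3 inch.py 20
```

```text
time_s: 3.75
tcp_pos: [502.8, 177.2, 22.8]
tool_rot: [0.993, -0.122, -0.001, 0.0]
wrist_force: [-0.2, 0.4, -0.1]
width: 91.9
grip_force: 0.0
time_s: 4.42
tcp_pos: [503.8, 177.5, 24.0]
tool_rot: [0.992, -0.122, 0.0, -0.0]
wrist_force: [0.4, 0.3, 0.0]
width: 40.5
grip_force: 0.0
```

```bash
echo '[{}, {}, {}, {"z":-0.3}, {"z":-0.5}, {"y":0.72}, {"y":0.72}, {"y":0.72}]' | python3 inch.py 20;echo '[{"y":0.72}, {"y":0.72}, {"y":0.72}, {"y":0.78}, {"z":0.4}, {"z":0.34}, {}]' | python3 inch.py
```

```text
time_s: 5.08
tcp_pos: [477.1, 72.1, 64.0]
tool_rot: [0.993, -0.121, 0.0, -0.0]
wrist_force: [-0.1, -0.1, -1.4]
width: 35.4
grip_force: 30.0
time_s: 5.67
tcp_pos: [439.8, -70.0, 24.5]
tool_rot: [0.992, -0.123, -0.002, -0.001]
wrist_force: [0.3, 0.2, -2.2]
width: 35.0
grip_force: 30.0
```

```bash
echo '[{"x":0.1}, {"x":0.08, "z":-0.04}, {"x":0.08, "z":-0.05}, {"x":0.08, "z":-0.04}, {"x":0.08, "z":-0.02}, {}]' | python3 inch.py; echo '[{"x":0.1, "z":-0.02}, {"x":0.1, "z":-0.02}, {"x":0.1, "z":-0.01}, {"x":0.1}, {"x":0.1}, {"x":0.1, "z":0.01}, {}]' | python3 inch.py; python3 - <<'E'
from h import *
cv2.imwrite('pics/s1.png',cv2.resize(r.grab_frame('side')[100:280,180:380,::-1],None,fx=3,fy=3)); cv2.imwrite('pics/w4.png',r.grab_frame('wrist')[:,:,::-1])
E
```

```text
time_s: 6.17
tcp_pos: [458.9, -73.2, 34.0]
tool_rot: [0.993, -0.121, -0.005, -0.001]
wrist_force: [-12.5, 2.1, 3.8]
width: 34.9
grip_force: 30.0
time_s: 6.75
tcp_pos: [492.1, -81.7, 37.1]
tool_rot: [0.993, -0.122, -0.0, -0.0]
wrist_force: [-3.9, 2.2, 1.7]
width: 35.5
grip_force: 30.0
```

View pics/s1.png

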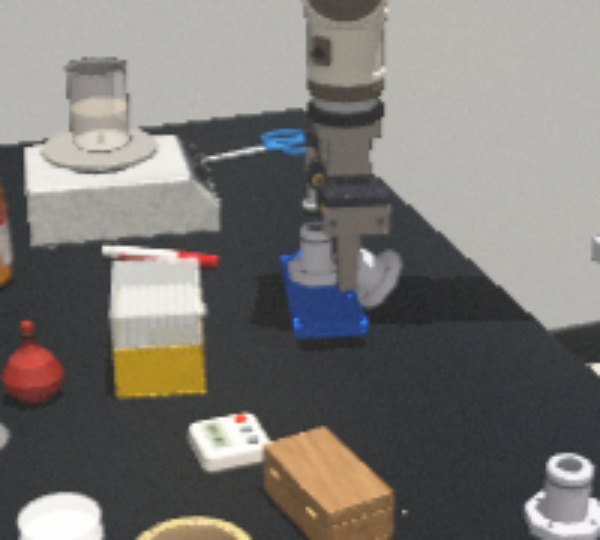

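The crop shows the flange gripped by its hub and tilted roughly 60° over the tray wall. Next I continue laying it over with the rim on the wall and the hub towards the tray floor.

In the tool's units: 4 mm is 0.08, 3.5 mm is 0.07.

```bash
echo '[{"x":0.08, "z":0.04}, {"x":0.08, "z":0.06}, {"x":0.08, "z":0.07}, {"x":0.08, "z":0.07}, {"x":0.08, "z":0.04}, {}]' | python3 inch.py; echo '[{"x":0.06, "z":0.06}, {"x":0.06, "z":0.06}, {"x":0.04, "z":0.06}, {"x":0.04, "z":0.06}, {"x":0.02, "z":0.04}, {}]' | python3 inch.py; python3 - <<'E'
from h import *
cv2.imwrite('pics/s2.png',cv2.resize(r.grab_frame('side')[130:230,240:360,::-1],None,fx=5,fy=5))
E
```

```text
time_s: 7.35
tcp_pos: [513.0, -87.8, 23.2]
tool_rot: [0.992, -0.122, 0.002, 0.0]
wrist_force: [1.6, 1.1, 4.8]
width: 34.5
grip_force: 30.0
time_s: 7.85
tcp_pos: [522.3, -90.2, 8.4]
tool_rot: [0.992, -0.122, 0.001, 0.0]
wrist_force: [3.4, 0.2, 4.2]
width: 35.0
grip_force: 30.0
```

View pics/s2.png

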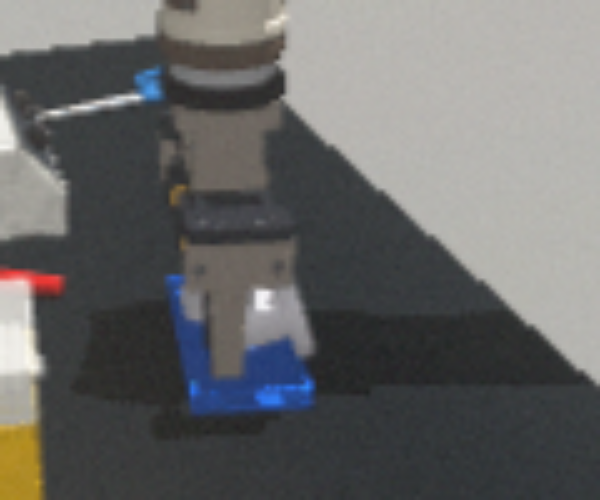

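The crop shows the rim leaning past vertical over the near wall, with the hub sloping down into the tray as intended. I release just enough to clear flange_c, rise and look.

The rows are not in the units I measure in: shifts go in units of 50 mm and turns go in units of 0.2 rad. I convert before sending: -5 mm is -0.1, -10 mm is -0.2.

```bash
echo '[{}, {}, {}, {}]' | python3 inch.py 50; echo '[{"z":-0.1}, {"z":-0.2}, {}, {}, {}]' | python3 inch.py 76; python3 - <<'E'
from h import *
import pickle
o=r.observe();c=r.camera_params('wrist');a=r.grab_frame('wrist')[:,:,::-1];pickle.dump((c,o),open('w5.pkl','wb'));cv2.imwrite('pics/w5.png',a)
b=cv2.resize(r.grab_frame('side')[150:220,260:340,::-1],(480,420));cv2.imwrite('pics/x5.png',cv2.resize(np.hstack([a,b]),(800,323)))
E
```

```text
time_s: 8.23
tcp_pos: [520.3, -89.4, 7.6]
tool_rot: [0.993, -0.122, -0.001, -0.0]
wrist_force: [0.3, 0.4, -0.3]
width: 49.7
grip_force: 0.0
time_s: 8.65
tcp_pos: [521.6, -89.9, 23.8]
tool_rot: [0.992, -0.122, 0.0, 0.0]
wrist_force: [-0.7, 0.4, -0.1]
width: 75.8
grip_force: 0.0
```

View pics/x5.png

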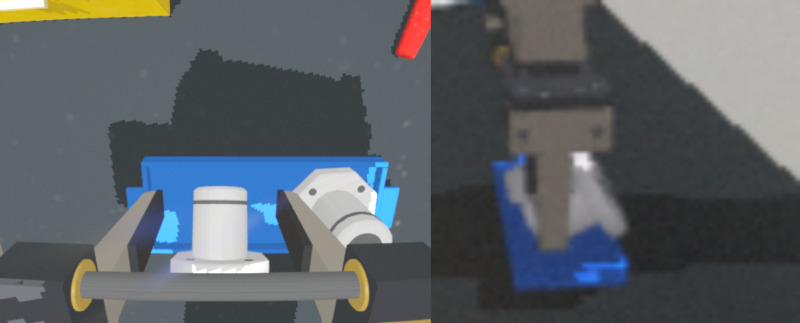

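The wrist view shows the flange lying between the open fingers, hub pointing forward, rim near (220,262) and hub end near (220,187) in the composite. Flange_c is still upright at right. I check where the hub end sits, then shift back to grip the rim.

```bash
python3 - <<'E'
from fit import *
np.set_printoptions(precision=1,suppress=True)
v=load('w5');t=np.array([503.5,-118,-.245])
c=v[0]
for z in(34,37,40):
    q=onz(c,[(286,243)],z)-[t[0],t[1],0];print(z,q@Rz(t[2]))
# tray refit from this view + earlier, and the fit of the lying flange
print(fit([load('w1')],traym(),t,(2,2,.02)))
def lie(s,n=48):
    th=np.linspace(0,2*np.pi,n); A=np.array([np.cos(s),0,-np.sin(s)]);U=np.array([np.sin(s),0,np.cos(s)]);Y=np.array([0,1.,0])
    ring=lambda R0,a:a*A+R0*(np.cos(th)[:,None]*U+np.sin(th)[:,None]*Y)
    up=ring(18,54);return up[(np.cos(th)>-.2)],A,U
im=cv2.GaussianBlur(v[1].astype(np.float32),(0,0),1);g=np.sqrt(cv2.Sobel(im,5,1,0)**2+cv2.Sobel(im,5,0,1)**2).max(2)
best=[]
for s in np.radians(np.arange(10,40,1.)):
    e,A,U=lie(s)
    shoulder=12*A-np.outer(np.ones(30),30*-U*1)+np.outer(np.linspace(-12,12,30),[0,1,0])
    for tx in np.arange(-50,-15,1.):
        for tz in np.arange(25,60,1.):
            P=np.r_[e,shoulder]+[tx,28,tz]
            low=(56*A-18*U)[2]+tz
            if not 2<low<8: continue
            q=proj(c,world(P,t)).astype(np.float32)
            best.append((-float(cv2.remap(g,q[:,:1],q[:,1:],1).mean()),np.degrees(s),tx,tz,low))
best.sort()
print(np.array(best[:6]))
E
```

```text
34 [[27.8 31.2 34. ]]
37 [[29.1 31.2 37. ]]
40 [[30.3 31.2 40. ]]
(array([ 503.6, -118. ,   -0.2]), np.float64(-107.1867904663086))
[[-262.8   30.   -36.    46.     2.4]
 [-254.4   32.   -35.    49.     4.1]
 [-252.7   31.   -36.    47.     2.7]
 [-251.4   29.   -36.    45.     2.1]
 [-251.3   35.   -33.    54.     7.1]
 [-250.8   33.   -34.    51.     5.4]]
```

In the tool's units: -14 mm is -0.28, -13 mm is -0.26.

```bash
echo '[{"x":-0.28, "z":-0.04}, {"x":-0.28}, {"x":-0.26}, {}, {}]' | python3 inch.py 76; echo '[{}, {}, {}, {}, {}]' | python3 inch.py 45
```

```text
time_s: 9.17
tcp_pos: [481.5, -79.7, 25.2]
tool_rot: [0.992, -0.122, -0.0, -0.0]
wrist_force: [0.5, -0.1, 0.4]
width: 76.0
grip_force: 0.0
time_s: 9.58
tcp_pos: [482.4, -80.1, 25.6]
tool_rot: [0.992, -0.122, 0.001, 0.0]
wrist_force: [0.6, -0.7, -0.7]
width: 59.7
grip_force: 30.0
```

Gripped across the rim flats (59.7 mm). Next I push the hub's end against the far inner wall so the hub swings down.

```bash
echo '[{"z":-0.08}, {"x":0.16}, {"x":0.16}, {"x":0.14}, {"x":0.08, "z":-0.03}, {"x":0.08, "z":-0.06}, {"x":0.08, "z":-0.06}, {}]' | python3 inch.py; echo '[{"x":0.06, "z":-0.05}, {"x":0.08, "z":-0.04}, {"x":0.08, "z":-0.04}, {"x":0.08, "z":-0.03}, {"x":0.08, "z":-0.02}, {"x":0.08, "z":-0.014}, {"x":0.08, "z":-0.01}, {}]' | python3 inch.py; python3 - <<'E'
from h import *
import pickle
o=r.observe();c=r.camera_params('wrist');a=r.grab_frame('wrist')[:,:,::-1];pickle.dump((c,o),open('w6.pkl','wb'));cv2.imwrite('pics/w6.png',a)
b=cv2.resize(r.grab_frame('side')[150:220,260:340,::-1],(480,420));cv2.imwrite('pics/x6.png',cv2.resize(np.hstack([a,b]),(800,323)))
E
```

```text
time_s: 10.25
tcp_pos: [511.7, -87.0, 35.9]
tool_rot: [0.993, -0.122, -0.006, -0.001]
wrist_force: [-14.5, 3.0, 8.6]
width: 59.8
grip_force: 30.0
time_s: 10.92
tcp_pos: [541.5, -94.7, 46.8]
tool_rot: [0.993, -0.122, -0.001, -0.0]
wrist_force: [-2.7, 0.5, 1.5]
width: 59.7
grip_force: 30.0
```

In the tool's units: -5 mm is -0.1, 5 mm is 0.1.

```bash
echo '[{"x":-0.1, "z":-0.3}, {"x":-0.4, "z":-0.3}, {"x":-0.8}, {"x":-0.8}, {"x":-0.8}, {"z":0.4}, {"z":0.3}, {"z":0.1}, {}]' | python3 inch.py; echo '[{"z":0.04}, {"z":0.04}, {}]' | python3 inch.py;echo '[{"z":0.04}, {}]' | python3 inch.py
```

```text
time_s: 11.77
tcp_pos: [400.7, -59.5, 36.3]
tool_rot: [0.992, -0.122, -0.001, -0.0]
wrist_force: [0.1, 0.1, -1.5]
width: 59.7
grip_force: 30.0
time_s: 12.02
tcp_pos: [402.5, -60.3, 33.9]
tool_rot: [0.992, -0.122, 0.001, 0.0]
wrist_force: [-0.6, 0.3, 0.2]
width: 59.8
grip_force: 30.0
time_s: 12.18
tcp_pos: [403.4, -60.6, 33.5]
tool_rot: [0.993, -0.122, 0.001, 0.0]
wrist_force: [-3.3, 1.5, 15.3]
width: 59.8
grip_force: 30.0
```

In the tool's units: 1.5 mm is 0.03.

```bash
echo '[{"z":0.03}, {}, {}]' | python3 inch.py; python3 - <<'E'
from h import *
import pickle
o=r.observe();c=r.camera_params('wrist');a=r.grab_frame('wrist')[:,:,::-1];pickle.dump((c,o),open('w7.pkl','wb'));cv2.imwrite('pics/w7.png',a)
p=proj(r.camera_params('side'),[o['tcp_pos']])[0].astype(int);print(p)
b=cv2.resize(r.grab_frame('side')[p[1]-45:p[1]+25,p[0]-40:p[0]+40,::-1],(480,420));cv2.imwrite('pics/x7.png',cv2.resize(np.hstack([a,b]),(800,323)))
E
```

```text
time_s: 12.43
tcp_pos: [404.6, -60.9, 33.2]
tool_rot: [0.992, -0.122, 0.003, 0.001]
wrist_force: [-3.8, 2.9, 23.1]
width: 59.9
grip_force: 30.0
[322 192]
```

View pics/x7.png

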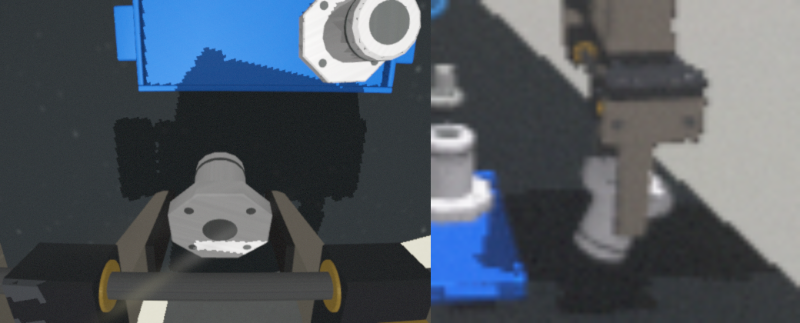

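The view shows the flange hub down but still leaning about 25–30°, hub forward at (220,170), with the rim face visible near (220,225). I drag forward under light pressure to right it.

```bash
echo '[{"x":0.08}, {"x":0.08}, {"x":0.08}, {"x":0.08, "z":0.01}, {}]' | python3 inch.py; python3 - <<'E'
from h import *
import pickle
o=r.observe();c=r.camera_params('wrist');a=r.grab_frame('wrist')[:,:,::-1];pickle.dump((c,o),open('w8.pkl','wb'));cv2.imwrite('pics/w8.png',a)
# holes/face: fit rim face octagon plane tilt about tool y from wrist images 7, 8
from fit import *
def face(s):
    A=np.array([np.cos(s),0,-np.sin(s)]);U=np.array([np.sin(s),0,np.cos(s)]);Y=np.array([0,1.,0])
    P=seg([(x,y,0) for x,y in o8],12);return lambda ax:ax*A+P[:,:1]*U+P[:,1:2]*Y
for n in('w7','w8'):
    c,o=pickle.load(open(n+'.pkl','rb'));im=cv2.GaussianBlur(cv2.imread(f'pics/{n}.png').astype(np.float32),(0,0),1)
    g=np.minimum(np.sqrt(cv2.Sobel(im,5,1,0)**2+cv2.Sobel(im,5,0,1)**2).max(2),150)
    T=R.from_quat(o['tool_rot']).as_matrix();Xt=T[:,0];B=np.c_[Xt,np.cross([0,0,1],Xt),[0,0,1]]
    o0=o['tcp_pos']+[0,0,19];L=[]
    for s in range(35,110,1):
        f=face(np.radians(s))
        for ax in np.arange(-10,3,1.):
          for dz in(-6,-3,0,3):
            q=proj(c,(f(ax)+[0,0,dz])@B.T+o0).astype(np.float32)
            L.append((-float(cv2.remap(g,q[:,:1],q[:,1:],1).mean()),s,ax,dz))
    L.sort();print(n,L[:3])
E
```

```text
time_s: 12.95
tcp_pos: [418.7, -64.5, 30.7]
tool_rot: [0.993, -0.122, 0.001, 0.0]
wrist_force: [-1.6, -0.7, 9.7]
width: 59.6
grip_force: 30.0
w7 [(-119.5265121459961, 79, np.float64(-2.0), 3), (-118.66082763671875, 78, np.float64(-2.0), 3), (-118.1862564086914, 80, np.float64(-4.0), 0)]
w8 [(-127.22640228271484, 89, np.float64(-9.0), 0), (-127.0280532836914, 89, np.float64(-6.0), 3), (-126.71529388427734, 90, np.float64(-9.0), 0)]
```

The fit puts the tilt at 89°, so it stands hub down; TCP height 31 agrees with that. I release it, rise, photograph it, and go to the other flange.

In the tool's units: -40 mm is -0.8, -30 mm is -0.6.

```bash
echo '[{}, {}, {}, {}, {"z":-0.3}, {"z":-0.8}, {"z":-0.6}, {}]' | python3 inch.py 85; python3 - <<'E'
from h import *
import pickle
o=r.observe();c=r.camera_params('wrist');a=r.grab_frame('wrist')[:,:,::-1];pickle.dump((c,o),open('w9.pkl','wb'));cv2.imwrite('pics/w9.png',a)
E
echo '[{"x":-0.106, "y":-0.774}, {"x":-0.106, "y":-0.774}, {"x":-0.106, "y":-0.774}, {"x":-0.106, "y":-0.774}, {"x":-0.106, "y":-0.774}, {"x":-0.106, "y":-0.774}, {"x":-0.106, "y":-0.774}, {"x":-0.106, "y":-0.774}, {"x":-0.106, "y":-0.774}, {"x":-0.106, "y":-0.774}]' | python3 inch.py 92; echo '[{"yaw":-0.62}, {"yaw":-0.62}, {"yaw":-0.62}, {"yaw":-0.62}, {"yaw":-0.62}, {"yaw":-0.62}, {"yaw":-0.62}, {"yaw":-0.62}, {"yaw":-0.62}, {"yaw":-0.62}]' | python3 inch.py; echo '[{"yaw":-0.62}, {"yaw":-0.62}, {"yaw":-0.62}, {"yaw":-0.145}, {}, {}]' | python3 inch.py; python3 - <<'E'
from fit import *
np.set_printoptions(precision=3,suppress=True)
o=r.observe();c=r.camera_params('wrist');a=r.grab_frame('wrist')[:,:,::-1];pickle.dump((c,o),open('w10.pkl','wb'));cv2.imwrite('pics/w10.png',a)
res=pickle.load(open('res.pkl','rb'))
v=load('w10');print(fit([v],flange(0),res['left'],(3,3,.05)),fit([v,load('w2')],flange(0),res['left'],(3,3,.05)))
T=R.from_quat(o['tool_rot']).as_matrix();print(o['tcp_pos'],np.arctan2(T[1,0],T[0,0]))
inv=np.r_[seg([(x,y,56) for x,y in o8])]
w=load('w9');print('b',fit([w],inv,[418.7,-64.5,-.245],(3,3,.05)))
E
```

```text
time_s: 13.67
tcp_pos: [420.8, -65.4, 120.1]
tool_rot: [0.992, -0.122, 0.005, 0.002]
wrist_force: [-0.4, -0.2, 0.5]
width: 85.0
grip_force: 0.0
time_s: 14.55
tcp_pos: [457.8, 326.3, 112.0]
tool_rot: [0.993, -0.122, -0.001, 0.001]
wrist_force: [1.5, 1.1, 0.3]
width: 91.7
grip_force: 0.0
time_s: 15.38
tcp_pos: [458.1, 324.2, 111.9]
tool_rot: [0.877, 0.48, -0.002, -0.0]
wrist_force: [-0.1, -0.6, -0.2]
width: 91.8
grip_force: 0.0
time_s: 15.88
tcp_pos: [458.3, 324.3, 112.6]
tool_rot: [0.767, 0.642, -0.001, -0.0]
wrist_force: [-0.0, -0.0, -0.5]
width: 91.7
grip_force: 0.0
(array([461.542, 323.353,  -0.198]), np.float64(-119.02239990234375)) (array([461.304, 323.551,  -0.183]), np.float64(-252.8292236328125))
[458.335 324.326 112.557] 1.3945569718700948
b (array([421.692, -65.489,  -0.238]), np.float64(-146.7354278564453))
```

In the tool's units: 20 mm is 0.4, 3.1 mm is 0.062.

```bash
echo '[{"x":-0.006, "y":0.062}, {"z":0.6}, {"z":0.6}, {"z":0.4}, {"z":0.25}, {}]' | python3 inch.py 70; echo '[{}, {}, {}, {}, {}, {}, {}, {}]' | python3 inch.py 20; python3 - <<'E'
from fit import *
o=r.observe();T=R.from_quat(o['tool_rot']).as_matrix();print(o['tcp_pos'],np.arctan2(T[1,0],T[0,0]))
# refine tray+c using several views
np.set_printoptions(precision=3,suppress=True)
for n in('w1','w7','w9'):
    print(n,fit([load(n)],traym(),[503.5,-118,-.245],(2,2,.02)),fit([load(n)],flange(4),[491.1,-168,-.2],(2,2,.03)))
E
```

```text
time_s: 16.43
tcp_pos: [460.0, 322.8, 18.5]
tool_rot: [0.766, 0.642, -0.003, -0.001]
wrist_force: [-0.5, 0.7, -0.2]
width: 69.8
grip_force: 0.0
time_s: 17.1
tcp_pos: [462.5, 324.2, 22.5]
tool_rot: [0.766, 0.643, 0.0, -0.0]
wrist_force: [-2.6, -0.6, 5.6]
width: 35.4
grip_force: 30.0
[462.50956804 324.19926407  22.47860096] 1.3958532296106925
w1 (array([ 503.552, -118.007,   -0.245]), np.float64(-107.1867904663086)) (array([ 491.159, -168.022,   -0.195]), np.float64(-118.67081451416016))
w7 (array([ 503.331, -118.468,   -0.245]), np.float64(-63.322364807128906)) (array([ 490.654, -168.214,   -0.199]), np.float64(-86.2884521484375))
w9 (array([ 504.332, -118.498,   -0.246]), np.float64(-119.76473236083984)) (array([ 490.662, -168.059,   -0.162]), np.float64(-120.52396392822266))
```

In the tool's units: -34.3 mm is -0.686, 11.1 mm is 0.222.

```bash
echo '[{"z":-0.5}, {"z":-0.8}, {"x":-0.686, "y":0.222}, {"x":-0.686, "y":0.222}, {"x":-0.686, "y":0.222}, {"x":-0.686, "y":0.222}, {"x":-0.686, "y":0.222}, {"x":-0.686, "y":0.222}, {"x":-0.686, "y":0.222}, {"x":-0.686, "y":0.222}]' | python3 inch.py; echo '[{"x":-0.686, "y":0.222}, {"x":-0.686, "y":0.222}, {"x":-0.686, "y":0.222}, {"yaw":0.28}, {"z":0.4}, {}, {}, {}]' | python3 inch.py; cat > obs.py <<'E'
from fit import *
import sys
np.set_printoptions(precision=3,suppress=True)
t=np.array([503.7,-118.3,-.2455])
def snap(n,name='wrist'):
    o=r.observe();c=r.camera_params(name);a=r.grab_frame(name)[:,:,::-1];pickle.dump((c,o),open(n+'.pkl','wb'));cv2.imwrite(f'pics/{n}.png',a)
    return o,load(n)
def intray(p): return np.r_[(np.array([p[0]-t[0],p[1]-t[1],0])@Rz(t[2]))[:2],p[2]-t[2]]
def tool(o):
    T=R.from_quat(o['tool_rot']).as_matrix();return np.r_[o['tcp_pos'],np.arctan2(T[1,0],T[0,0])]
E
python3 - <<'E'
from obs import *
P=[]
for i in range(3):
    o,v=snap(f'p{i}');P.append(tool(o));
m=np.mean(P,0);print(m,'tcp in tray',intray(m[[0,1,3]]))
z=m[2]-20.5
for zz in(z-2,z,z+2):
    x,f=fit([v],flange(zz),[m[0],m[1],-.245],(3,3,.05));print(zz,x,f,intray(x))
print('tray',fit([v],traym(),t,(2,2,.02)))
E
```

```text
time_s: 17.93
tcp_pos: [501.3, 36.5, 86.1]
tool_rot: [0.766, 0.643, -0.0, -0.0]
wrist_force: [1.3, -0.5, -2.1]
width: 35.1
grip_force: 30.0
time_s: 18.6
tcp_pos: [516.5, -68.5, 66.6]
tool_rot: [0.784, 0.621, -0.0, -0.0]
wrist_force: [0.1, 0.7, -2.4]
width: 35.4
grip_force: 30.0
[516.842 -68.566  66.981   1.341] tcp in tray [ 0.661 51.437  1.586]
44.481224508456634 [518.031 -67.013  -0.336] -77.08863830566406 [ 1.436 53.232 -0.091]
46.481224508456634 [518.161 -66.34   -0.323] -80.55950164794922 [ 1.399 53.917 -0.077]
48.481224508456634 [518.542 -65.579  -0.264] -83.50308990478516 [ 1.584 54.748 -0.019]
tray (array([ 499.742, -120.174,   -0.3  ]), np.float64(-75.87603759765625))
```

```bash
echo '[{"x":-0.024, "y":-0.012, "z":0.3}, {"z":0.3}, {"z":0.1}, {"z":0.06}, {"z":0.04}, {}]' | python3 inch.py; echo '[{"z":0.03}, {}]' | python3 inch.py;echo '[{"z":0.03}, {}]' | python3 inch.py; python3 - <<'E'
from obs import *
P=np.mean([tool(snap(f'p{i}')[0]) for i in range(3)],0);print(P,intray(P[[0,1,3]]))
E
```

```text
time_s: 19.25
tcp_pos: [516.2, -70.0, 27.0]
tool_rot: [0.784, 0.621, 0.0, 0.0]
wrist_force: [0.1, 0.4, -1.6]
width: 35.3
grip_force: 30.0
time_s: 19.42
tcp_pos: [516.7, -70.2, 26.5]
tool_rot: [0.784, 0.621, 0.0, 0.001]
wrist_force: [-1.4, 0.9, 4.9]
width: 35.1
grip_force: 30.0
time_s: 19.58
tcp_pos: [516.8, -70.2, 26.5]
tool_rot: [0.784, 0.621, 0.0, 0.0]
wrist_force: [-7.8, 2.3, 17.4]
width: 35.1
grip_force: 30.0
[516.757 -70.206  26.439   1.34 ] [ 0.977 49.825  1.586]
```

```bash
echo '[{}, {}, {}, {}, {"z":-0.3}, {"z":-0.7}, {"z":-0.7}, {"z":-0.7}, {"z":-0.4}, {}]' | python3 inch.py 70; echo '[{"x":-0.4}, {"x":-0.6}, {}, {}]' | python3 inch.py; python3 - <<'E'
from obs import *
o,v=snap('q1');print(tool(o))
tr=fit([v],traym(),t,(2,2,.02));print('tray',tr)
for z in(4,7,10):print(z,fit([v],flange(z),[516.5,-70,-.245],(2,2,.03)))
x,_=fit([v],flange(4),[516.5,-70,-.245],(2,2,.03));y,_=fit([v],flange(4),[491,-168,-.2],(2,2,.03));print(intray(x),intray(y))
inv=seg([(a,b,56) for a,b in o8]);b=fit([v],inv,[421.7,-65.5,-.24],(2,2,.03));print('b',b)
E
```

```text
time_s: 20.57
tcp_pos: [519.3, -71.2, 169.3]
tool_rot: [0.784, 0.621, 0.003, 0.004]
wrist_force: [-0.1, 0.5, 0.4]
width: 69.7
grip_force: 0.0
time_s: 20.9
tcp_pos: [503.6, -119.1, 162.3]
tool_rot: [0.785, 0.62, -0.0, -0.001]
wrist_force: [-0.1, 1.3, 0.6]
width: 69.8
grip_force: 0.0
[ 503.636 -119.111  162.259    1.337]
tray (array([ 502.725, -119.322,   -0.245]), np.float64(-100.19752502441406))
4 (array([517.447, -69.962,  -0.295]), np.float64(-125.6328353881836))
7 (array([517.799, -69.85 ,  -0.284]), np.float64(-127.18990325927734))
10 (array([517.904, -69.721,  -0.292]), np.float64(-128.5129852294922))
[ 1.586 50.229 -0.049] [ -0.144 -50.373   0.159]
b (array([421.207, -65.564,  -0.256]), np.float64(-146.5103302001953))
```

Flange_a is in at tray y ≈ +50 and flange_c is at ≈ −51. I nudge flange_a outward with closed fingers to gain clearance before the last one goes in.

In the tool's units: 15 mm is 0.3, 10 mm is 0.2.

```bash
echo '[{"z":0.3}, {"z":0.3}, {"z":0.2}, {"z":0.2}, {"z":0.2}, {"z":0.2}, {}, {}, {}, {}]' | python3 inch.py 0; echo '[{"z":0.5}, {"z":0.5}, {"z":0.4}, {"x":0.18}, {"x":0.18}, {"x":0.06}, {}]' | python3 inch.py;  echo '[{"x":0.02}, {"x":0.02}, {}]' | python3 inch.py; echo '[{"x":0.016}, {"x":0.014}, {}]' | python3 inch.py
```

```text
time_s: 21.78
tcp_pos: [505.1, -118.9, 94.4]
tool_rot: [0.784, 0.621, 0.0, 0.001]
wrist_force: [1.0, -0.1, -0.3]
width: 5.5
grip_force: 0.0
time_s: 22.37
tcp_pos: [510.8, -97.7, 25.4]
tool_rot: [0.783, 0.622, 0.001, 0.001]
wrist_force: [0.9, -0.7, 0.5]
width: 0.3
grip_force: 0.0
time_s: 22.62
tcp_pos: [510.6, -96.7, 24.6]
tool_rot: [0.784, 0.621, 0.0, 0.001]
wrist_force: [0.6, 0.4, -0.4]
width: 0.5
grip_force: 0.3
time_s: 22.87
tcp_pos: [510.4, -95.4, 24.0]
tool_rot: [0.784, 0.621, 0.0, 0.001]
wrist_force: [-0.5, -3.7, 1.8]
width: 0.2
grip_force: 1.4
```

```bash
echo '[{"x":-0.3}, {"x":-0.3}, {"x":-0.26}, {"x":-0.02}, {"x":-0.02}, {}]' | python3 inch.py;  echo '[{"x":-0.02}, {}]' | python3 inch.py; python3 - <<'E'
from obs import *
P=np.mean([tool(snap(f'p{i}')[0]) for i in range(3)],0);print(P,intray(P[[0,1,3]]))
E
```

```text
time_s: 23.37
tcp_pos: [499.6, -138.3, 23.4]
tool_rot: [0.784, 0.621, 0.0, -0.0]
wrist_force: [-0.2, 0.4, 1.2]
width: 0.7
grip_force: 0.0
time_s: 23.53
tcp_pos: [499.5, -139.1, 23.5]
tool_rot: [0.784, 0.621, -0.0, -0.0]
wrist_force: [-0.3, -0.3, 0.3]
width: 0.3
grip_force: 0.0
[ 499.541 -139.071   23.539    1.34 ] [  1.013 -21.159   1.586]
```

In the tool's units: -31 mm is -0.62, 18 mm is 0.36, 0.015 rad is 0.075.

```bash
echo '[{"x":0.04, "z":-0.5}, {"z":-0.6}, {"z":-0.5}, {"x":0.36, "y":-0.62, "yaw":0.075}, {"x":0.36, "y":-0.62}, {"x":0.36, "y":-0.62}, {}, {}]' | python3 inch.py 82; python3 - <<'E'
from obs import *
o,v=snap('q3');P=[tool(o)]
P.append(tool(snap('p0')[0]));P.append(tool(snap('p1')[0]));m=np.mean(P,0);print(m)
inv=seg([(a,b,56) for a,b in o8]);b,f=fit([v],inv,[421.4,-65.5,-.25],(2,2,.03));print('b',b,f)
a=m[3];d=np.array([b[0]-m[0],b[1]-m[1]]);print('dx',d@[np.cos(a),np.sin(a)],'dy',d@[np.sin(a),-np.cos(a)])
E
```

```text
time_s: 24.35
tcp_pos: [421.4, -61.7, 103.2]
tool_rot: [0.788, 0.616, -0.0, -0.0]
wrist_force: [-0.4, 0.0, -0.2]
width: 51.6
grip_force: 0.0
[422.575 -62.669 103.756   1.326]
b [420.379 -63.915  -0.244] -137.62744140625
dx -1.7408684429287709 dy -1.8275562074420755
```

In the tool's units: -2.2 mm is -0.044, -1.5 mm is -0.03.

```bash
echo '[{"x":-0.044, "y":-0.03}, {}, {}, {}, {}, {"z":0.3}, {"z":0.4}, {"z":0.4}, {"z":0.34}, {}]' | python3 inch.py 82; echo '[{}, {}, {}, {}, {}, {}]' | python3 inch.py 45; python3 - <<'E'
from obs import *
m=np.mean([tool(snap(f'p{i}')[0]) for i in range(3)],0);print(m,intray(m[[0,1,3]]))
E
```

```text
time_s: 25.33
tcp_pos: [417.8, -63.5, 28.6]
tool_rot: [0.789, 0.615, -0.002, -0.003]
wrist_force: [-0.5, 0.3, -0.4]
width: 82.0
grip_force: 0.0
time_s: 25.83
tcp_pos: [421.4, -65.1, 32.8]
tool_rot: [0.788, 0.615, 0.0, 0.001]
wrist_force: [-1.9, 0.0, 6.1]
width: 60.1
grip_force: 30.0
[421.385 -65.133  32.736   1.325] [-92.768  31.567   1.57 ]
```

```bash
echo '[{"z":-0.3}, {"z":-0.6}, {"z":-0.6}, {"x":-0.208, "y":0.62}, {"x":-0.208, "y":0.62}, {"x":-0.208, "y":0.62}, {}, {}, {}]' | python3 inch.py; python3 - <<'E'
from obs import *
P=[]
for i in range(3):
    o,v=snap(f'z{i}');P.append(tool(o))
m=np.mean(P,0);print(m,'tcp',intray(m[[0,1,3]]))
L=[]
for z in(-3,0,3):
    inv=seg([(a,b,m[2]-32.7+56+z) for a,b in o8]);b,f=fit([v],inv,[m[0],m[1],-.245],(2,2,.03));print('b',z,b,f,intray(b))
print('a',intray(fit([v],flange(4),[517.4,-68.5,-.28],(2,2,.03))[0]),'c',intray(fit([v],flange(4),[491,-168,-.2],(2,2,.03))[0]))
b=cv2.resize(r.grab_frame('side')[130:220,240:340,::-1],(466,420));cv2.imwrite('pics/x9.png',cv2.resize(np.hstack([cv2.imread('pics/z2.png'),b]),(800,327)))
E
```

```text
time_s: 26.73
tcp_pos: [502.3, -117.1, 105.9]
tool_rot: [0.789, 0.615, -0.0, -0.001]
wrist_force: [-0.5, 0.3, -2.1]
width: 59.4
grip_force: 30.0
[ 502.155 -116.941  106.065    1.325] tcp [-1.829  0.943  1.571]
b -3 [ 501.99  -119.199   -0.245] -105.67511749267578 [-1.441 -1.288  0.001]
b 0 [ 502.704 -117.161   -0.239] -114.5301284790039 [-1.243  0.863  0.006]
b 3 [ 503.337 -114.398   -0.24 ] -119.40238189697266 [-1.301  3.697  0.006]
a [ 1.814 51.308 -0.074] c [ -1.131 -39.509  -0.109]
```

View pics/x9.png

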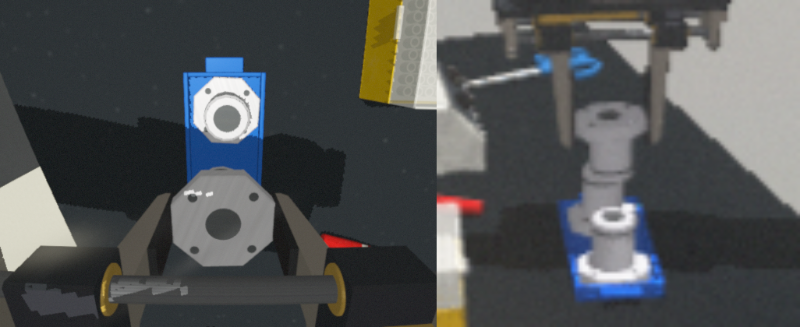

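The view shows flange_b held level, hub down, above the middle. Flange_a is at its end, square to the tray, and flange_c is upright behind it. I lower gently.

In the tool's units: 4 mm is 0.08, 1.5 mm is 0.03.

```bash
echo '[{"x":-0.012, "y":0.03, "z":0.3}, {"z":0.4}, {"z":0.3}, {"z":0.08}, {}]' | python3 inch.py; echo '[{"z":0.06}, {"z":0.06}, {}]' | python3 inch.py; echo '[{"z":0.06}, {"z":0.04}, {}]' | python3 inch.py
```

```text
time_s: 27.35
tcp_pos: [503.1, -117.8, 51.5]
tool_rot: [0.788, 0.615, -0.001, -0.001]
wrist_force: [0.9, -0.1, -1.8]
width: 59.7
grip_force: 30.0
time_s: 27.6
tcp_pos: [504.8, -118.7, 47.0]
tool_rot: [0.788, 0.615, 0.0, 0.0]
wrist_force: [-0.8, -0.2, -2.0]
width: 59.7
grip_force: 30.0
time_s: 27.85
tcp_pos: [504.3, -118.5, 41.3]
tool_rot: [0.789, 0.615, -0.0, -0.0]
wrist_force: [0.8, -0.2, -2.4]
width: 60.0
grip_force: 30.0
```

No contact so far, so the fit is clear.

In the tool's units: 2 mm is 0.04, 1 mm is 0.02.

```bash
echo '[{"z":0.04}, {"z":0.02}, {}]' | python3 inch.py; echo '[{"z":0.02}, {}]' | python3 inch.py;echo '[{"z":0.02}, {}]' | python3 inch.py; echo '[{"z":0.02}, {}]' | python3 inch.py
```

```text
time_s: 28.1
tcp_pos: [504.3, -118.5, 38.3]
tool_rot: [0.789, 0.615, -0.0, -0.0]
wrist_force: [0.0, -0.6, -2.4]
width: 60.1
grip_force: 30.0
time_s: 28.27
tcp_pos: [504.4, -118.6, 37.5]
tool_rot: [0.789, 0.615, -0.0, -0.0]
wrist_force: [-0.0, -0.2, -1.9]
width: 59.5
grip_force: 30.0
time_s: 28.43
tcp_pos: [504.6, -118.7, 36.9]
tool_rot: [0.789, 0.615, 0.0, 0.0]
wrist_force: [-0.5, -0.2, 0.1]
width: 59.5
grip_force: 30.0
time_s: 28.6
tcp_pos: [504.7, -118.7, 36.7]
tool_rot: [0.788, 0.615, -0.0, -0.0]
wrist_force: [-4.1, 1.5, 7.3]
width: 59.4
grip_force: 30.0
```

Contact came at exactly the expected height (36.7). I release, rise and verify by fitting.

In the tool's units: -35 mm is -0.7, -25 mm is -0.5.

```bash
echo '[{}, {}, {}, {"z":-0.2}, {"z":-0.5}, {"z":-0.7}, {"z":-0.7}, {"z":-0.7}, {}, {}]' | python3 inch.py 80; python3 - <<'E'
from obs import *
o,v=snap('f1');print(tool(o))
for z in(58,60,62,64):
    inv=seg([(a,b,z) for a,b in o8]);b,f=fit([v],inv,[504.3,-118.5,-.245],(2,2,.03));print('b',z,f,intray(b))
for n,g in(('a',[517.4,-68.5,-.28]),('c',[491,-168,-.2])):
    x,f=fit([v],flange(4),g,(2,2,.03));print(n,f,intray(x))
cr=r.grab_frame('side')[130:220,240:340,::-1]
s=cv2.imread('pics/f1.png')
cv2.imwrite('pics/fin.png',cv2.resize(np.hstack([s,cv2.resize(cr,(466,420))]),(800,327)))
E
```

```text
time_s: 29.43
tcp_pos: [506.2, -119.4, 178.8]
tool_rot: [0.788, 0.615, 0.001, 0.003]
wrist_force: [-0.7, -0.3, -1.1]
width: 80.0
grip_force: 0.0
[ 506.229 -119.428  178.818    1.325]
b 58 -114.0417709350586 [-0.082 -0.58  -0.001]
b 60 -114.04695892333984 [-0.088 -0.198 -0.002]
b 62 -113.7947769165039 [-0.179  0.232 -0.01 ]
b 64 -112.69647979736328 [-0.464  0.781 -0.03 ]
a -119.3436279296875 [ 1.944 52.536 -0.096]
c -107.32827758789062 [ -0.678 -52.826  -0.017]
```

```bash
echo '[{"x":-0.6, "y":0.4, "z":-0.2}, {"x":-0.7, "y":0.4, "z":-0.2}, {"x":-0.7, "y":0.4}, {}, {}]' | python3 inch.py; python3 - <<'E'
from obs import *
o,v=snap('f2');u=load('f1')
for z in(-2,1,4,7,10,13):
    L=[z]
    for g in([517.4,-68.5,-.3],[491,-168,-.2]):
        x,f=fit([v,u],flange(z),g,(2,2,.03));L+=[round(f,1),intray(x).round(2)]
    inv=seg([(a,b,z+56) for a,b in o8]);x,f=fit([v,u],inv,[504.3,-118.5,-.245],(2,2,.03));L+=[round(f,1),intray(x).round(2)]
    print(*L)
E
```

```text
time_s: 29.95
tcp_pos: [537.3, -231.1, 193.0]
tool_rot: [0.789, 0.614, -0.001, -0.002]
wrist_force: [-0.8, 0.1, -0.1]
width: 79.9
grip_force: 0.0
-2 -184.0 [ 1.22 50.73 -0.05] -196.3 [ -0.96 -54.21   0.03] -244.4 [-0.59 -1.   -0.03]
1 -187.1 [ 1.29 50.97 -0.04] -202.2 [ -0.92 -53.26   0.05] -253.0 [-0.16 -0.77 -0.  ]
4 -185.8 [ 1.4  50.98 -0.06] -208.6 [ -0.58 -51.37   0.11] -253.5 [-0.01 -0.2  -0.  ]
7 -182.7 [ 2.56 50.77 -0.04] -213.6 [ -0.44 -50.98   0.03] -250.1 [-0.    0.09  0.  ]
10 -178.4 [ 2.14 50.47 -0.08] -213.7 [ -0.02 -50.15   0.03] -241.5 [0.62 0.12 0.07]
13 -171.9 [ 2.44 50.44 -0.04] -207.4 [  0.18 -48.89   0.06] -233.5 [ 1.59 -1.03 -0.04]
```

Two-view heights of flange_a and flange_b peak at floor level, and flange_c is unmoved at its end. I hand in.

```bash
python3 -c "
from bench import r
print(r.hand_in())"
```

```text
the job is handed in; nothing more can be done
None
```

I packed the tray and handed the job in at about 30 s: the three flanges stand hub up, hub down, hub up; the camera fits and the contact height when the middle one was set down agree with all three being down on the floor, but I had no picture views left to check the finished row by eye.

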